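Clamp the sieve stack and start the shaker

ROBOT

A 6-joint arm with a two-finger parallel gripper is mounted at the origin on the work surface. World frame = base frame: x ahead of the robot, y to its left, z up, the work surface at z = 0. Lengths are in m, angles in rad, forces in N, time in s.
With the tool pointing down it reaches from about 0.25 to 0.725 m from the base axis. Payload 4 kg.
Tool frame: the origin (TCP) lies at the very end of the fingers, on their centre line; the grasp point (between the pads) lies 19 mm behind it; z points along the fingers, y is the line along which they close (so a half turn about z gives the same grasp; the last joint's range is limited). The gripper opens to 85 mm and grips with 20 to 120 N. Pads are 22 mm wide; open, the fingers measure 114 mm over their backs; the gripper's body (76 mm by 85 mm) begins 54 mm behind the grasp point. The pads swing forward as they close: fully open they stand 13 mm farther back than shut.
Start: joints at [0, 0.241, 0.005, 1.335, 0, 1.571], TCP at [0.5, -0, 0.231] pointing down, gripper open.
Joint ranges: [-2.72, 2.72], [-1.05, 1.87], [-1.09, 1.28], [-1.99, 2.15], [-1.42, 1.44], [-3.14, 3.14]. Speed limits (rad/s): [2.79, 2.79, 3.14, 3.14, 3.14, 3.14].

INTERFACE

Orientations are given as a unit quaternion [x, y, z, w].
In Python, from workcell import monitor, viewer, job gives the robot as it stands.
- The arm moves only by the tool arm_command, never from a script. Its argument "increments" is a list of rows, each an object of numbers: "dx", "dy", "dz": the shift along the tool's x, y, z in cm; "wx", "wy", "wz": the turn, a rotation vector about the tool's x, y, z in rad; "grip": the finger opening in cm, from 0 to 8.54. In form: [{"dx": .., "dy": .., "dz": .., "wx": .., "wy": .., "wz": .., "grip": ..}, ...]. A call has 1 to 10 rows; each row is the pose to reach, as a shift and turn from the pose commanded when the call began, along the tool's axes at that moment; what a row does not reach only later rows make up. A row lasts 1/10 s, in which the tool goes at most 50 mm and 8.59 degrees, less where a joint would pass 70% of its speed; a pose out of reach is approached as far as the arm can. A call with a gripper value outside its range is refused whole. The fingers move at their own pace and stop on an object; the grip force is fixed at half the most. Time passes only in rows, so rows that repeat a pose let the fingers close. It gives the time, the measured TCP pose, the force, the opening and the grip force at its end, in the units of the state.
- monitor.get_obs(): the state, without advancing time (a new reading comes with each control period).
- viewer.camera(name): name is "scene" or "side" or "wrist"; returns (picture, depth): 384x512x3 uint8, red, green, blue; 384x512 float32, m along the optical axis (not along the pixel's ray), 0 where there is no reading.
- viewer.get_calibration(name): a dict with "fovy" (degrees; the focal length in pixels is half the picture's height over the tangent of half this angle, whatever the lens; pixels are square), "cx", "cy" (the principal point, pixels), "view" (4x4, takes a point from world to camera coordinates). Camera axes: x right, y up, looking along -z (the intrinsics and any distortion apply to the point x, -y, -z); pixel columns grow to the right and rows downward; lengths in m; the calibration is good to about 2 mm. A picture is of the moment at which its call begins: read the wrist's pose just before it. get_calibration takes no time and is no camera call; for the wrist camera it gives the pose at the moment of the call.
- job.job_done(): hands the job in; it is judged then, once.
The state is a dict: "clock": time; "joint_pos": joint angles; "joint_vel": joint speeds; "tau": joint torques, N m; "eef_pos": TCP position; "tool_rot": TCP orientation; "ft_force": force on the tool from outside, world axes, zero at the start; "ft_torque": the same for the moment, N m; "grip_width": finger opening in m; "grasp_force": force on a finger pad.
Only numpy, scipy, OpenCV 4.12 (cv2) and the standard library are available. Lean on these libraries where they do the work, as an engineer would, in place of code of your own. Each camera call takes 0.05 s, during which the arm holds its last target. There are 200 camera calls.

TASK

Get the small sieve shaker running: first push the brass sieve stack along its guide rails until it is fully home against the two pins at the back. Then fold the raised steel hold-down bar over the stack and down, without slamming it, until it rests fully in its catch on the other side, and after that twist the start knob on the grey control box clockwise right to its stop, hold it there for a moment and let it spring back. Leave the other things on the bench where they are.

Things in the scene. Friction and masses are not known exactly. Their poses are not given: they have to be found in the camera images.
- shaker: Low green sieve shaker, fixed to the bench, 230 (x) x 200 (y) mm, 40 mm high. Origin: centre of its underside, at bench height; its x axis points from its open front (robot side) to its back. On top an aluminium platform (top at z = 45 mm) with two guide rails along x, from x = -110 to +15 mm, inner faces at y = +-47.5 mm, 8 mm high.
- seat (a point): Point on the platform top, at shaker x = 0, y = 0, z = 45 mm, where the centre of the stack's underside lies when it is home against the two upright steel pins at the back (12 mm diameter, 26 mm high, centres at shaker x = 39, y = +-33 mm).
- sieve_stack: Loose stack of two brass sieves with a flat lid, moving as one piece: upright cylinder, 90 mm diameter, 50 mm high, about 0.4 kg. Stands on the shaker's platform between the rails, 30 to 50 mm in front (shaker -x) of its seat. Origin: centre of its underside.
- hold_bar (a joint): Angle of the hold-down bar in rad: 0 = down, level across the stack and resting in the catch (hard stop); 1.57 = standing straight up; more = leaning outward, away from the stack, to 2.1 at the most. Starts between 1.6 and 2.0. Stiff hinge: the bar stays where it is left; about 3 N at its end moves it.
- bar_hinge (a point): Hinge of the hold-down bar, in a dark steel clevis (44 x 22 mm, up to z = 118 mm) on the shaker's left (+y) side. The bar is flat steel, 173 mm long from the hinge, 20 mm wide (along shaker x), 10 mm thick. The point lies on the axis, mid-thickness and mid-width, at shaker x = 0, y = 83, z = 106 mm. The axis runs along shaker x.
- bar_tip (a point): Free end of the hold-down bar, 173 mm from the hinge, mid-thickness. With the bar down it lies at shaker x = 0, y = -90, z = 106 mm, in the yoke; the bar's underside is then 6 mm above the stack's lid.
- catch (a point): The catch on the shaker's right (-y) side: a U-shaped dark steel yoke, open at the top, that receives the end of the bar. The point is the middle of its floor, at shaker x = 0, y = -85, z = 98 mm. Its two cheeks stand at x = +-13 to +-21 mm, y = -76 to -94 mm, up to z = 120 mm.
- control_box: Grey control box fixed to the bench, left or right of the shaker, 85 x 85 mm, 70 mm high, the start knob on its top. Origin: centre of its underside.
- start_knob (a joint): Angle of the start knob in rad: 0 = at rest, growing clockwise seen from above, 1.1 = at its stop. Spring-return (0.08 N m at the stop), goes back to 0 when released.
- knob_grip (a point): On the vertical axis of the black start knob, at the height to grip it, 92 mm above the bench. The knob's grip is an upright bar 42 mm long, 14 mm wide, from 78 to 102 mm above the bench; at rest it runs along the control box's x axis. This point turns with the knob: its x axis runs along the grip bar.
- spare_stack: Bystander: loose spare stack of three brass sieves with a lid, 90 mm diameter, 70 mm high, on the bench, on the side of the shaker where the control box is not. Origin: centre of its underside. Leave alone.
- sample_jar: Bystander: small loose jar, 48 mm diameter, 75 mm high. Origin: centre of its underside. Leave alone.
- sieve_brush: Bystander: brush lying on the bench. Leave alone.

How it is judged:
On the way, in this order (a step that is already met when the one before it is completed fails the run):
1. the stack stands home against the pins, with the bar still up (horizontal distance between sieve_stack and seat below 0.006 m and value of joint hold_bar above 0.8 rad), for 0.1 s.
2. the hold-down bar is down in its catch (value of joint hold_bar below 0.04 rad), for 0.2 s.
3. the start knob is turned to its stop (value of joint start_knob above 1 rad), for 0.1 s.
At the end, for the whole second after the job is handed in: The stack stands upright and at rest within 7 mm of its seat, the hold-down bar is in its catch (within 0.04 rad of its stop), and the start knob has sprung back to within 0.1 rad of rest (horizontal distance between sieve_stack and seat below 0.007 m and angle between sieve_stack's own z axis and vertical below 0.05 rad and linear speed of sieve_stack below 0.02 m/s and value of joint hold_bar below 0.04 rad and value of joint start_knob below 0.1 rad); the robot touches nothing.
It fails at once if the hold-down bar is slammed (faster than 4 rad/s) (velocity of joint hold_bar below -4 rad/s).
It fails at once if the stack is tipped over 0.3 rad (angle between sieve_stack's own z axis and vertical above 0.3 rad).
It fails at once if a bystander is moved by more than 30 mm (distance of any of spare_stack, sample_jar, sieve_brush from where it was at the start of the episode above 0.03 m).
It also fails if it takes over 67 s, if anything falls off the work surface, if the arm or the gripper's body presses on something with over 40 N, if the wrist force passes 120 N, or if a joint passes its speed limit or range.

## Working session

There is one attempt and no reset: what is moved stays moved. The work goes in short steps, Python scripts to look and compute and a tool call to move; the robot and the scene stay as the last step left them, time stands still between calls to the robot, and variables do not carry over. Pictures are saved under pics/ and viewed, at most 10 in all, crops included, and the job is handed in when it is done.

Besides the shell and the picture viewer there is one more tool, called after "Request:" as name(argument=value, ...) on one line, values as JSON. arm_command: Moves the arm, as the interface text tells. Its arguments: {"type":"object","properties":{"increments":{"type":"array","items":{"type":"object","properties":{"dx":{"type":"number"},"dy":{"type":"number"},"dz":{"type":"number"},"wx":{"type":"number"},"wy":{"type":"number"},"wz":{"type":"number"},"grip":{"type":"number"}}}}},"required":["increments"]}

```bash
mkdir -p pics; cat > h.py <<'E'
import numpy as np, cv2
from workcell import monitor, viewer, job
def shot(n,f):
    c=viewer.get_calibration(n); p,d=viewer.camera(n)
    cv2.imwrite(f'pics/{f}.png',p[:,:,::-1]); np.savez(f'{f}.npz',p=p,d=d,view=c['view'],k=[c['fovy'],c['cx'],c['cy']]); return c
def cloud(f):
    z=np.load(f+'.npz'); d=z['d']; fo,cx,cy=z['k']; fl=d.shape[0]/2/np.tan(np.radians(fo)/2)
    v,u=np.indices(d.shape); X=np.stack([(u-cx)/fl*d,-(v-cy)/fl*d,-d,np.ones_like(d)],-1)
    W=X@np.linalg.inv(z['view']).T; W[d==0]=np.nan
    return W[...,:3],z['p']
E
python3 - <<'E'
from h import *
for n in('scene','side'):
    c=shot(n,n+'0'); print({k:v for k,v in c.items()}); 
    W,p=cloud(n+'0'); print(np.nanmin(W,(0,1)),np.nanmax(W,(0,1)))
a=cv2.imread('pics/scene0.png');b=cv2.imread('pics/side0.png')
print(monitor.get_obs())
E
```

```text
{'fovy': 50.94796064589643, 'cx': 249.99170355873352, 'cy': 196.7716609974979, 'view': array([[ 0.07685394,  0.99684493,  0.01984094, -0.12935148],
       [-0.73330179,  0.04303002,  0.67854028,  0.34497558],
       [ 0.67554568, -0.06669789,  0.73429519, -1.40917813],
       [ 0.        ,  0.        ,  0.        ,  1.        ]])}
[-2.30490343 -1.16566714 -0.76445906] [0.97012233 2.00943733 0.54262634]
{'fovy': 48.963548652145796, 'cx': 250.81606365098105, 'cy': 189.54233922247403, 'view': array([[-0.99260521, -0.12120991, -0.00656177,  0.54992376],
       [ 0.07423334, -0.64890118,  0.75724281, -0.07398201],
       [-0.09604328,  0.75115605,  0.65310051, -1.12229745],
       [ 0.        ,  0.        ,  0.        ,  1.        ]])}
[-0.93202726 -2.41377603 -0.76829289] [1.7988001  0.55890865 0.58595311]
{'clock': 0.1, 'joint_pos': array([-1.61728402e-05,  2.41350235e-01,  3.84435456e-03,  1.33519649e+00,
        7.67776839e-06,  1.57078921e+00]), 'joint_vel': array([-6.05322702e-04, -2.08355430e-03,  3.82075494e-03,  2.47841995e-03,
       -4.84988804e-06, -5.13962859e-04]), 'tau': array([-3.57412864e-04, -3.73140085e+01,  2.53010201e+01,  1.07858295e-02,
        2.43542411e-05, -2.54672034e-05]), 'eef_pos': array([ 4.99428410e-01, -5.74697316e-06,  2.30490116e-01]), 'tool_rot': array([ 7.07109664e-01,  7.07103257e-01, -6.71166577e-04, -6.76611273e-04]), 'ft_force': array([ 0.36147325, -0.06392519, -0.14278716]), 'ft_torque': array([ 0.01998648, -0.03449813, -0.01579117]), 'grasp_force': 0.0, 'grip_width': 0.0849918553524411}
```

View pics/scene0.png

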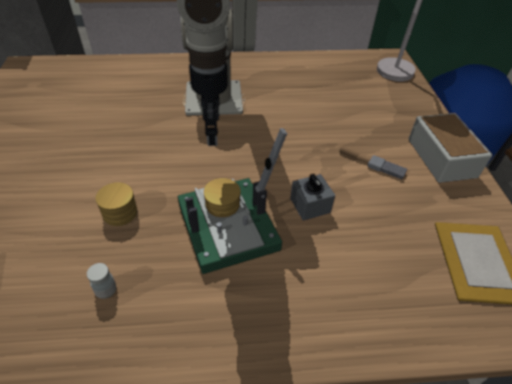

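View pics/side0.png

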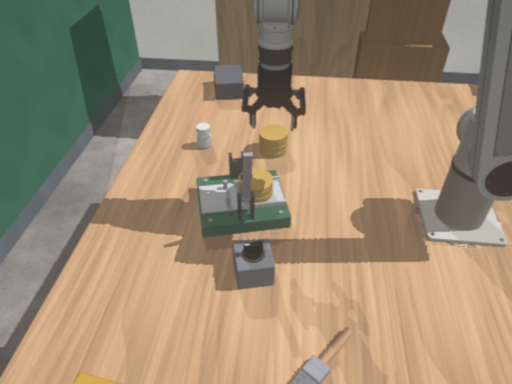

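The shaker is at scene px (228,225), with the stack at (222,197), the bar at (272,165) and the control box at (313,197). In the side view the box is at (254,263), and its knob at (256,250). Next I'll measure them.

```bash
cat > m.py <<'E'
from h import *
G=[]
for n in('scene0','side0'):
    W,p=cloud(n); hsv=cv2.cvtColor(p,cv2.COLOR_RGB2HSV); H,S,V=[hsv[...,i].astype(int) for i in range(3)]
    z=W[...,2]; inb=(W[...,0]>.2)&(W[...,0]<.9)&(abs(W[...,1])<.45)
    b=inb&(z<.005)&(z>-.02); print(n,'bench z',np.median(z[b]))
    g=inb&(H>55)&(H<90)&(S>90)&(z>.03)&(z<.05)
    P=W[g]; r=cv2.minAreaRect(P[:,:2].astype(np.float32)*1000); print('green top',g.sum(),np.median(P[:,2]),r)
    br=inb&(H>17)&(H<30)&(S>130)&(z>.055)
    k,l=cv2.connectedComponents(br.astype(np.uint8))
    for i in range(1,k):
        Q=W[l==i]
        if len(Q)<60: continue
        t=np.percentile(Q[:,2],90); T=Q[abs(Q[:,2]-t)<.006]; (c,rad)=cv2.minEnclosingCircle(T[:,:2].astype(np.float32)*1000)
        print('brass',len(Q),t,T.mean(0),c,rad)
    q=inb&(z>.062)&(z<.076)&(W[...,1]>.13)&(S<80)&(W[...,0]<.75); P=W[q]
    k,l=cv2.connectedComponents(q.astype(np.uint8))
    for i in range(1,k):
        Q=W[l==i]
        if len(Q)>60: print('box?',len(Q),np.median(Q,0),cv2.minAreaRect(Q[:,:2].astype(np.float32)*1000))
    q=inb&(z>.15)&(W[...,1]>-.05)&(W[...,0]>.4)&(W[...,1]>.1); Q=W[q]
    if len(Q): 
        i=np.argsort(Q[:,2]); print('high',len(Q),Q[i[0]],Q[i[len(i)//2]],Q[i[-8:]].mean(0))
    kk=inb&(z>.092)&(z<.108)&(W[...,1]>.17); print('knob',kk.sum(),W[kk].mean(0) if kk.any() else 0, cv2.minAreaRect(W[kk][:,:2].astype(np.float32)*1000) if kk.any() else 0)
E
python3 m.py
```

```text
scene0 bench z 0.0005978021843427994
green top 1851 0.04043384032667663 ((580.4804077148438, 26.301589965820312), (224.39500427246094, 194.9658660888672), 15.86913013458252)
brass 896 0.0968315014671216 [0.54015795 0.02140277 0.09546776] (540.4716796875, 17.098909378051758) 44.70318603515625
brass 793 0.07217729217181204 [ 0.5176863  -0.24882407  0.07046679] (516.9169311523438, -248.35826110839844) 44.42946243286133
box? 663 [0.53470836 0.23954893 0.07054565] ((518.3324584960938, 247.96585083007812), (86.21721649169922, 84.96990203857422), 15.838315963745117)
high 459 [0.55836188 0.12305114 0.15100549] [0.54676281 0.13203474 0.21651047] [0.53999762 0.14957182 0.27403199]
knob 101 [0.5206461  0.24777942 0.1004528 ] ((518.1406860351562, 248.22250366210938), (43.21785354614258, 15.107105255126953), 14.30075454711914)
side0 bench z 0.0003449052995098123
green top 0 nan ((0.0, 0.0), (0.0, 0.0), 0.0)
box? 887 [0.51798982 0.26458427 0.07014934] ((519.3770141601562, 246.8754425048828), (85.20166778564453, 88.66567993164062), 15.269368171691895)
high 364 [0.54941139 0.12240925 0.15040834] [0.53546526 0.13674793 0.21917838] [0.54294217 0.15037031 0.27367681]
knob 148 [0.51883676 0.24948297 0.10019158] ((519.1517333984375, 247.4353485107422), (42.15104293823242, 17.58469581604004), 16.47495460510254)
  return _methods._mean(a, axis=axis, dtype=dtype,
  ret = ret.dtype.type(ret / rcount)
```

Measured: shaker at about (580.5, 26.3) mm with yaw 15.8°. The stack is 41 mm in front of its seat, the bar is at about 1.84 rad, and the knob is at (518.7, 247.8) with yaw about 15.5°. These all fit the given sizes. Next I turn the tool and move in front of the stack.

Request:
arm_command(increments=[{"dx": -0.3, "dy": -1.5, "wz": -0.15, "grip": 0}, {"dx": -0.6, "dy": -3, "wz": -0.3, "grip": 0}, {"dx": -0.9, "dy": -4.4, "wz": -0.45, "grip": 0}, {"dx": -0.9, "dy": -4.4, "wz": -0.6, "grip": 0}, {"dx": -0.9, "dy": -4.4, "wz": -0.75, "grip": 0}, {"dx": -0.9, "dy": -4.4, "wz": -0.9, "grip": 0}, {"dx": -0.9, "dy": -4.4, "wz": -0.92, "grip": 0}, {"dx": -0.9, "dy": -4.4, "wz": -0.92, "grip": 0}])

```text
validation failed for argument at $.in...
```

Request:
arm_command(increments=[{"wz": -0.15, "grip": 0}, {"wz": -0.3, "grip": 0}, {"wz": -0.45, "grip": 0}, {"wz": -0.6, "grip": 0}, {"wz": -0.75, "grip": 0}, {"wz": -0.9, "grip": 0}, {"wz": -0.925, "grip": 0}, {"wz": -0.925, "grip": 0}, {"wz": -0.925, "grip": 0}])

```text
validation failed for argument at $.in...
```

```bash
cat >> h.py <<'E'
C=np.array([580.5,26.3]); psi=np.radians(15.8); A=np.array([[np.cos(psi),np.sin(psi)],[-np.sin(psi),np.cos(psi)]])
def st():
    from scipy.spatial.transform import Rotation as R
    o=monitor.get_obs(); M=R.from_quat(o['tool_rot']).as_matrix(); p=o['eef_pos']*1000
    print('t',o['clock'],'world',p.round(1),'shaker',(A@(p[:2]-C)).round(1),'z',p[2].round(1),'xaxis yaw',np.degrees(np.arctan2(M[1,0],M[0,0])).round(2),'tilt',M[:,2].round(3),'F sh',(A@o['ft_force'][:2]).round(1),o['ft_force'][2].round(1),'q',o['joint_pos'].round(2),'w',o['grip_width'].round(4))
E
python3 -c "
from h import *
st()
shot('wrist','w0')"
```

```text
Traceback (most recent call last):
  File "h.py", line 15, in st
    print('t',o['clock'],'world',p.round(1),'shaker',(A@(p[:2]-C)).round(1),'z',p[2].round(1),'xaxis yaw',np.degrees(np.arctan2(M[1,0],M[0,0])).round(2),'tilt',M[:,2].round(3),'F sh',(A@o['ft_force'][:2]).round(1),o['ft_force'][2].round(1),'q',o['joint_pos'].round(2),'w',o['grip_width'].round(4))
                                                                                                                                                                                                                                                                                ^^^^^^^^^^^^^^^^^^^^^
AttributeError: 'float' object has no attribute 'round'
```

Request:
arm_command(increments=[{"dx": -0.3, "dy": -1.5, "dz": 0, "wx": 0, "wy": 0, "wz": -0.15, "grip": 0}, {"dx": -0.6, "dy": -3, "dz": 0, "wx": 0, "wy": 0, "wz": -0.3, "grip": 0}, {"dx": -0.9, "dy": -4.4, "dz": 0, "wx": 0, "wy": 0, "wz": -0.45, "grip": 0}, {"dx": -0.9, "dy": -4.4, "dz": 0, "wx": 0, "wy": 0, "wz": -0.6, "grip": 0}, {"dx": -0.9, "dy": -4.4, "dz": 0, "wx": 0, "wy": 0, "wz": -0.75, "grip": 0}, {"dx": -0.9, "dy": -4.4, "dz": 0, "wx": 0, "wy": 0, "wz": -0.9, "grip": 0}, {"dx": -0.9, "dy": -4.4, "dz": 0, "wx": 0, "wy": 0, "wz": -0.92, "grip": 0}])

```text
clock: 0.8
eef_pos: [0.4556, -0.009, 0.2309]
tool_rot: [0.319, 0.948, -0.0, -0.0]
ft_force: [0.4, 0.1, -0.2]
grip_width: -0.0006
grasp_force: 0.0
```

```bash
sed -i "s/st()://;s/o\['grip_width'\].round(4)/round(float(o['grip_width']),4)/;s/^def *$/def st():/;s/^def $/def st():/" h.py; python3 -c "
from h import *
st()"
```

```text
t 0.8 world [455.6  -9.  230.9] shaker [-129.8    0. ] z 230.9 xaxis yaw 142.75 tilt [-0.001  0.    -1.   ] F sh [0.5 0. ] -0.2 q [-0.02  0.15 -0.1   1.31 -0.    0.63] w -0.0006
```

Request:
arm_command(increments=[{"dx": 0, "dy": 0, "dz": 0, "wx": 0, "wy": 0, "wz": -0.15, "grip": 0}, {"dx": 0, "dy": 0, "dz": 0, "wx": 0, "wy": 0, "wz": -0.3, "grip": 0}, {"dx": 0, "dy": 0, "dz": 0, "wx": 0, "wy": 0, "wz": -0.45, "grip": 0}, {"dx": 0, "dy": 0, "dz": 0, "wx": 0, "wy": 0, "wz": -0.6, "grip": 0}, {"dx": 0, "dy": 0, "dz": 0, "wx": 0, "wy": 0, "wz": -0.75, "grip": 0}, {"dx": 0, "dy": 0, "dz": 0, "wx": 0, "wy": 0, "wz": -0.9, "grip": 0}, {"dx": 0, "dy": 0, "dz": 0, "wx": 0, "wy": 0, "wz": -0.926, "grip": 0}, {"dx": 0, "dy": 0, "dz": 0, "wx": 0, "wy": 0, "wz": -0.926, "grip": 0}])

```text
clock: 1.6
eef_pos: [0.4559, -0.009, 0.2311]
tool_rot: [-0.135, 0.991, 0.0, -0.0]
ft_force: [-0.2, -0.2, -0.1]
grip_width: -0.0
grasp_force: 0.0
```

```bash
python3 -c "
from h import *
st()
shot('wrist','w0')"
```

```text
t 1.6 world [455.9  -9.  231.1] shaker [-129.5   -0. ] z 231.1 xaxis yaw -164.44 tilt [-0.001  0.    -1.   ] F sh [-0.3 -0.1] -0.1 q [-0.02  0.15 -0.1   1.31  0.   -0.29] w -0.0
```

View pics/w0.png

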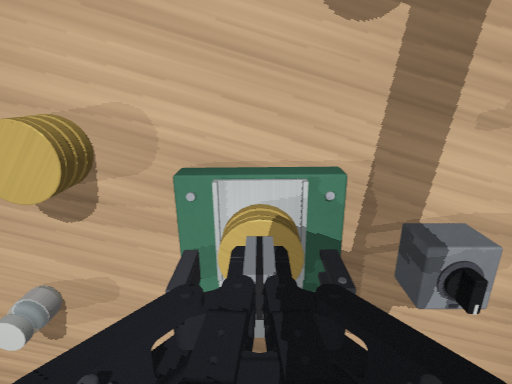

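The wrist view has the front at the top. The fingers (260,250) are centred between the rails (columns 215 and 305). Next I descend and start the push.

Request:
arm_command(increments=[{"dx": 0, "dy": 0, "dz": 4, "wx": 0, "wy": 0, "wz": 0, "grip": 0}, {"dx": 0, "dy": 0, "dz": 8, "wx": 0, "wy": 0, "wz": 0, "grip": 0}, {"dx": 0, "dy": 0, "dz": 12, "wx": 0, "wy": 0, "wz": 0, "grip": 0}, {"dx": 0, "dy": 0, "dz": 15, "wx": 0, "wy": 0, "wz": 0, "grip": 0}, {"dx": 0, "dy": 0, "dz": 16.8, "wx": 0, "wy": 0, "wz": 0, "grip": 0}, {"dx": -1, "dy": 0, "dz": 16.8, "wx": 0, "wy": 0, "wz": 0, "grip": 0}, {"dx": -2, "dy": 0, "dz": 16.8, "wx": 0, "wy": 0, "wz": 0, "grip": 0}, {"dx": -2.5, "dy": 0, "dz": 16.8, "wx": 0, "wy": 0, "wz": 0, "grip": 0}])

```text
clock: 2.45
eef_pos: [0.4833, -0.0018, 0.0649]
tool_rot: [-0.137, 0.991, -0.0, 0.002]
ft_force: [0.2, 0.2, -0.5]
grip_width: -0.0
grasp_force: 0.0
```

Request:
arm_command(increments=[{"dx": -0.5, "dy": 0, "dz": 0, "wx": 0, "wy": 0, "wz": 0, "grip": 0}, {"dx": -1, "dy": 0, "dz": 0, "wx": 0, "wy": 0, "wz": 0, "grip": 0}, {"dx": -1.5, "dy": 0, "dz": 0, "wx": 0, "wy": 0, "wz": 0, "grip": 0}, {"dx": -2, "dy": 0, "dz": 0, "wx": 0, "wy": 0, "wz": 0, "grip": 0}, {"dx": -2.5, "dy": 0, "dz": 0, "wx": 0, "wy": 0, "wz": 0, "grip": 0}, {"dx": -3, "dy": 0, "dz": 0, "wx": 0, "wy": 0, "wz": 0, "grip": 0}, {"dx": -3.5, "dy": 0, "dz": 0, "wx": 0, "wy": 0, "wz": 0, "grip": 0}, {"dx": -4, "dy": 0, "dz": 0, "wx": 0, "wy": 0, "wz": 0, "grip": 0}, {"dx": -4, "dy": 0, "dz": 0, "wx": 0, "wy": 0, "wz": 0, "grip": 0}])

```text
clock: 3.35
eef_pos: [0.5187, 0.0087, 0.0638]
tool_rot: [-0.137, 0.991, -0.0, -0.0]
ft_force: [-2.4, -1.0, 1.4]
grip_width: -0.0001
grasp_force: 0.9
```

```bash
python3 -c "
from h import *
st()"
```

```text
t 3.35 world [518.7   8.7  63.8] shaker [-64.3  -0.1] z 63.8 xaxis yaw -164.24 tilt [-0. -0. -1.] F sh [-2.6 -0.3] 1.4 q [ 0.02  0.41 -0.22  0.94 -0.   -0.26] w -0.0001
```

Pushing on in 2 mm steps, with about 8 mm left.

Request:
arm_command(increments=[{"dx": -0.2, "dy": 0, "dz": 0, "wx": 0, "wy": 0, "wz": 0, "grip": 0}, {"dx": -0.4, "dy": 0, "dz": 0, "wx": 0, "wy": 0, "wz": 0, "grip": 0}, {"dx": -0.6, "dy": 0, "dz": 0, "wx": 0, "wy": 0, "wz": 0, "grip": 0}, {"dx": -0.6, "dy": 0, "dz": 0, "wx": 0, "wy": 0, "wz": 0, "grip": 0}])

```text
clock: 3.75
eef_pos: [0.5229, 0.0099, 0.0635]
tool_rot: [-0.137, 0.991, -0.0, -0.001]
ft_force: [-5.1, -2.0, 4.1]
grip_width: -0.0
grasp_force: 2.9
```

Request:
arm_command(increments=[{"dx": -0.1, "dy": 0, "dz": 0, "wx": 0, "wy": 0, "wz": 0, "grip": 0}, {"dx": -0.2, "dy": 0, "dz": 0, "wx": 0, "wy": 0, "wz": 0, "grip": 0}, {"dx": -0.2, "dy": 0, "dz": 0, "wx": 0, "wy": 0, "wz": 0, "grip": 0}])

```text
clock: 4.05
eef_pos: [0.5229, 0.01, 0.0635]
tool_rot: [-0.137, 0.991, -0.0, -0.003]
ft_force: [-10.2, -2.7, 8.8]
grip_width: 0.0001
grasp_force: 5.3
```

```bash
python3 -c "
from h import *
st()"
```

```text
t 4.05 world [522.9  10.   63.5] shaker [-59.9  -0. ] z 63.5 xaxis yaw -164.28 tilt [-0.006 -0.002 -1.   ] F sh [-10.5   0.2] 8.8 q [ 0.02  0.42 -0.2   0.95 -0.   -0.25] w 0.0001
```

Request:
arm_command(increments=[{"dx": 0.5, "dy": 0, "dz": 0, "wx": 0, "wy": 0, "wz": 0, "grip": 0}, {"dx": 2, "dy": 0, "dz": 0, "wx": 0, "wy": 0, "wz": 0, "grip": 0}, {"dx": 4, "dy": 0, "dz": -2, "wx": 0, "wy": 0, "wz": 0, "grip": 0}, {"dx": 5, "dy": 0, "dz": -6, "wx": 0, "wy": 0, "wz": 0, "grip": 0}, {"dx": 5, "dy": 0, "dz": -11, "wx": 0, "wy": 0, "wz": 0, "grip": 0}, {"dx": 5, "dy": 0, "dz": -16, "wx": 0, "wy": 0, "wz": 0, "grip": 0}, {"dx": 5, "dy": 0, "dz": -21, "wx": 0, "wy": 0, "wz": 0, "grip": 0}, {"dx": 5, "dy": 0, "dz": -23, "wx": 0, "wy": 0, "wz": 0, "grip": 0}])

```text
clock: 4.85
eef_pos: [0.4808, -0.0026, 0.2995]
tool_rot: [-0.137, 0.991, -0.001, 0.006]
ft_force: [0.1, 0.0, -0.1]
grip_width: 0.0001
grasp_force: 0.0
```

```bash
python3 - <<'E'
from h import *
st(); shot('scene','scene1'); shot('side','side1')
s=open('m.py').read().replace('scene0','scene1').replace('side0','side1'); exec(s)
# pins: grey points z~.071
for n in('scene1','side1'):
    W,p=cloud(n); L=np.einsum('ij,hwj->hwi',A,W[...,:2]*1000-C); z=W[...,2]*1000
    for sg in(1,-1):
        m=(z>62)&(z<75)&(abs(L[...,0]-39)<14)&(abs(L[...,1]-33*sg)<14); print(n,sg,m.sum(),L[m].mean(0) if m.any() else 0)
    m=(z>90)&(z<100)&(abs(L[...,0])<80)&(abs(L[...,1])<55); T=L[m]
    print('lid',m.sum(),cv2.minEnclosingCircle(T.astype(np.float32)), np.percentile(T,[1,99],axis=0))
a=cv2.imread('pics/scene1.png')[150:290,150:350]; b=cv2.imread('pics/side1.png')[140:280,170:370]
cv2.imwrite('pics/c1.png',cv2.resize(np.hstack([a,b]),(800,280),interpolation=cv2.INTER_CUBIC))
E
```

```text
t 4.85 world [480.8  -2.6 299.5] shaker [-103.8   -0.7] z 299.5 xaxis yaw -164.23 tilt [ 0.012  0.    -1.   ] F sh [ 0.1 -0. ] -0.1 q [-0.01  0.17  0.1   1.48  0.   -0.28] w 0.0001
scene1 bench z 0.0006063547570900885
green top 1849 0.04028368843349439 ((580.718017578125, 26.737319946289062), (223.04872131347656, 196.0841064453125), 15.926243782043457)
brass 783 0.07199381418360914 [ 0.51788595 -0.24919667  0.07041238] (515.0171508789062, -248.38427734375) 44.54657745361328
brass 824 0.09678411773492374 [0.57941329 0.03611135 0.09538448] (580.6788330078125, 27.17041778564453) 43.22900390625
box? 659 [0.53418774 0.24020112 0.07046935] ((519.1067504882812, 247.98419189453125), (86.22181701660156, 85.11177825927734), 15.419111251831055)
high 461 [0.55754286 0.1161972  0.15058291] [0.55118456 0.14258172 0.2169583 ] [0.54143678 0.14936032 0.27448795]
knob 106 [0.52096241 0.24741235 0.10033637] ((518.3660888671875, 248.11688232421875), (43.60087966918945, 15.388172149658203), 16.530000686645508)
side1 bench z 0.0003676001262540307
green top 0 nan ((0.0, 0.0), (0.0, 0.0), 0.0)
box? 882 [0.5
[... 164 characters left out ...]
 0.15005777] [0.53520152 0.13882827 0.22082396] [0.54316008 0.14870007 0.2737433 ]
knob 142 [0.5192647  0.2492802  0.10016754] ((519.2891235351562, 247.15899658203125), (41.90446090698242, 15.374102592468262), 16.904481887817383)
scene1 1 39 [34.63412557 32.00935121]
scene1 -1 42 [ 34.74629481 -28.82696144]
lid 879 ((-4.592476844787598, 1.6981133222579956), 45.825439453125) [[-45.8514557  -40.50482244]
 [ 38.82966402  42.67459957]]
side1 1 32 [33.85207757 31.81453261]
side1 -1 5 [ 40.35172434 -32.54207093]
lid 421 ((-1.1692135334014893, -0.4092181622982025), 46.47810363769531) [[-45.11626158 -43.53717865]
 [ 39.33540068  40.67989999]]
  return _methods._mean(a, axis=axis, dtype=dtype,
  ret = ret.dtype.type(ret / rcount)
```

View pics/c1.png

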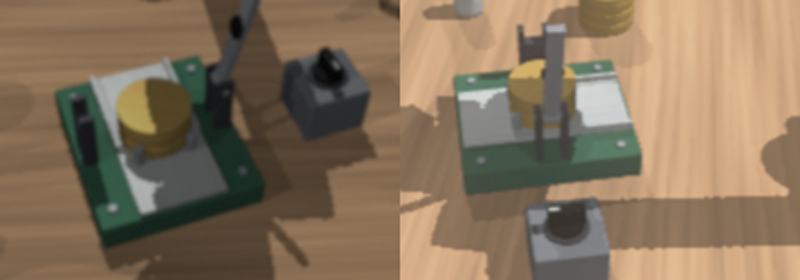

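The stack touches both pins (crop px (135,150) and (195,140)), and the push came to a firm stop. The lid and pins show the true shaker origin about 4 mm nearer in x than I estimated, so I'm using x = -4 mm from here. Next I move outside the bar.

Request:
arm_command(increments=[{"dx": 0, "dy": 4, "dz": 0, "wx": 0, "wy": 0, "wz": 0, "grip": 0}, {"dx": 0, "dy": 8, "dz": 0, "wx": 0, "wy": 0, "wz": 0, "grip": 0}, {"dx": 0, "dy": 12, "dz": 0, "wx": 0, "wy": 0, "wz": 0, "grip": 0}, {"dx": 0, "dy": 16, "dz": 0, "wx": 0, "wy": 0, "wz": 0, "grip": 0}, {"dx": 0, "dy": 19, "dz": 2, "wx": 0, "wy": 0, "wz": 0, "grip": 0}, {"dx": -3, "dy": 19, "dz": 5, "wx": 0, "wy": 0, "wz": 0, "grip": 0}, {"dx": -7, "dy": 19, "dz": 6, "wx": 0, "wy": 0, "wz": 0, "grip": 0}, {"dx": -10, "dy": 19, "dz": 6, "wx": 0, "wy": 0, "wz": 0, "grip": 0}, {"dx": -10, "dy": 19, "dz": 6, "wx": 0, "wy": 0, "wz": 0, "grip": 0}, {"dx": -10, "dy": 19, "dz": 6, "wx": 0, "wy": 0, "wz": 0, "grip": 0}])

```text
clock: 5.95
eef_pos: [0.5223, 0.2072, 0.2313]
tool_rot: [-0.137, 0.991, -0.0, -0.002]
ft_force: [-0.6, -0.5, -0.5]
grip_width: -0.0001
grasp_force: 0.0
```

```bash
python3 -c "
from h import *
st();shot('side','side2');shot('scene','scene2')
a=cv2.imread('pics/side2.png')[60:340,150:400];b=cv2.imread('pics/scene2.png')[40:320,150:400]
cv2.imwrite('pics/c2.png',cv2.resize(np.hstack([a,b]),(800,448)))"
```

```text
t 5.95 world [522.3 207.2 231.3] shaker [ -6.8 189.9] z 231.3 xaxis yaw -164.24 tilt [-0.003 -0.001 -1.   ] F sh [-0.7 -0.3] -0.5 q [0.38 0.37 0.18 1.39 0.   0.1 ] w -0.0001
```

View pics/c2.png

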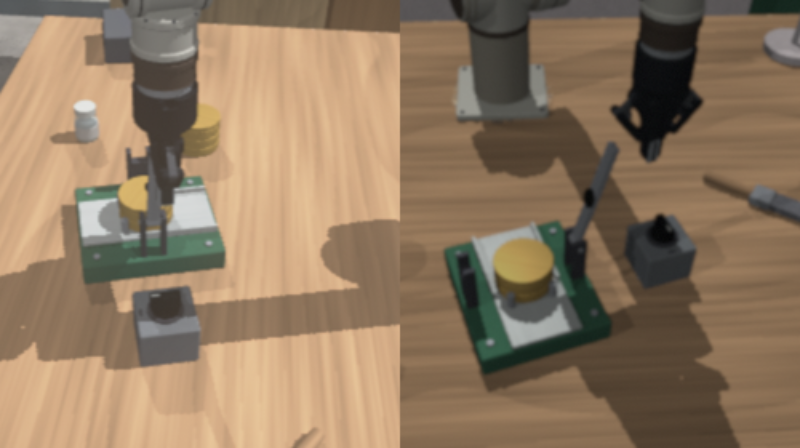

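Fingers are outside the bar (scene crop px (652,150), bar tip at (612,148)). Now I push the tip inward, high on the bar.

Request:
arm_command(increments=[{"dx": -0.2, "dy": -1.5, "dz": -1.9, "wx": 0, "wy": 0, "wz": 0, "grip": 0}, {"dx": -0.2, "dy": -3, "dz": -1.9, "wx": 0, "wy": 0, "wz": 0, "grip": 0}, {"dx": -0.2, "dy": -4, "dz": -1.9, "wx": 0, "wy": 0, "wz": 0, "grip": 0}, {"dx": -0.2, "dy": -5, "dz": -1.9, "wx": 0, "wy": 0, "wz": 0, "grip": 0}, {"dx": -0.2, "dy": -6, "dz": -1.9, "wx": 0, "wy": 0, "wz": 0, "grip": 0}, {"dx": -0.2, "dy": -7, "dz": -1.9, "wx": 0, "wy": 0, "wz": 0, "grip": 0}, {"dx": -0.2, "dy": -8, "dz": -1.9, "wx": 0, "wy": 0, "wz": 0, "grip": 0}, {"dx": -0.2, "dy": -9, "dz": -1.9, "wx": 0, "wy": 0, "wz": 0, "grip": 0}, {"dx": -0.2, "dy": -10, "dz": -1.9, "wx": 0, "wy": 0, "wz": 0, "grip": 0}])

```text
clock: 6.95
eef_pos: [0.5519, 0.1108, 0.2519]
tool_rot: [-0.137, 0.991, 0.0, -0.0]
ft_force: [-0.8, 2.3, -1.0]
grip_width: -0.0001
grasp_force: 0.9
```

```bash
cat > bar.py <<'E'
import sys
from h import *
st(); n=sys.argv[1]; shot('side','s'+n); shot('scene','c'+n+'s')
for f in('s'+n,'c'+n+'s'):
    W,p=cloud(f); L=np.einsum('ij,hwj->hwi',A,W[...,:2]*1000-C); z=W[...,2]*1000; S=cv2.cvtColor(p,cv2.COLOR_RGB2HSV)[...,2]
    m=(abs(L[...,0]+4)<12)&(z>125)&(z<290)&(S>60)&(L[...,1]<140)&(L[...,1]>-100)
    T=np.c_[L[m][:,1],z[m]]
    if len(T)>10:
        vx,vy,x0,y0=cv2.fitLine(T.astype(np.float32),cv2.DIST_HUBER,0,1,1).ravel(); print(f,len(T),'theta',np.arctan2(abs(vy),-vx*np.sign(vy)),x0,y0,'top',T[T[:,1].argmax()])
E
python3 bar.py 3
```

```text
t 6.95 world [551.9 110.8 251.9] shaker [-4.5 89.1] z 251.9 xaxis yaw -164.24 tilt [-0.001 -0.    -1.   ] F sh [-0.1  2.4] -1.0 q [ 0.2   0.36  0.22  1.44  0.   -0.08] w -0.0001
s3 508 theta 1.5737364 80.982765 186.06885 top [100.21138192 287.63901036]
c3s 196 theta 1.4822192 69.7211 223.41911 top [ 69.7036767  280.75686726]
```

The bar is following, now at about 1.5 rad with a light contact force. I continue along the arc.

Request:
arm_command(increments=[{"dx": 0, "dy": -1.5, "dz": 0.1, "wx": 0, "wy": 0, "wz": 0, "grip": 0}, {"dx": 0, "dy": -2.9, "dz": 0.3, "wx": 0, "wy": 0, "wz": 0, "grip": 0}, {"dx": 0, "dy": -4.2, "dz": 0.9, "wx": 0, "wy": 0, "wz": 0, "grip": 0}, {"dx": 0, "dy": -5.4, "dz": 1.7, "wx": 0, "wy": 0, "wz": 0, "grip": 0}, {"dx": 0, "dy": -6.5, "dz": 2.5, "wx": 0, "wy": 0, "wz": 0, "grip": 0}, {"dx": 0, "dy": -7.6, "dz": 3.5, "wx": 0, "wy": 0, "wz": 0, "grip": 0}, {"dx": 0, "dy": -8.5, "dz": 4.5, "wx": 0, "wy": 0, "wz": 0, "grip": 0}, {"dx": 0, "dy": -9.4, "dz": 5.5, "wx": 0, "wy": 0, "wz": 0, "grip": 0}, {"dx": 0, "dy": -9.4, "dz": 5.5, "wx": 0, "wy": 0, "wz": 0, "grip": 0}])

```text
clock: 7.95
eef_pos: [0.5765, 0.0197, 0.1949]
tool_rot: [-0.136, 0.991, -0.0, -0.002]
ft_force: [-0.1, -0.2, -0.1]
grip_width: 0.0001
grasp_force: 0.0
```

```bash
python3 bar.py 4
```

```text
t 7.95 world [576.5  19.7 194.9] shaker [-5.7 -5.2] z 194.9 xaxis yaw -164.32 tilt [-0.004 -0.001 -1.   ] F sh [-0.2 -0.2] -0.1 q [ 0.03  0.41  0.15  1.32 -0.   -0.24] w 0.0001
s4 643 theta 1.51292 23.338743 197.16072 top [ 39.92853948 289.93770237]
c4s 298 theta 0.82364535 -16.449228 197.95772 top [-61.51995641 289.98237227]
```

```bash
python3 -c "
from h import *
a=cv2.imread('pics/s4.png')[60:300,150:370];b=cv2.imread('pics/c4s.png')[60:300,140:360]
cv2.imwrite('pics/v4.png',cv2.resize(np.hstack([a,b]),(800,436)))"
```

```text
(no output)
```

View pics/v4.png

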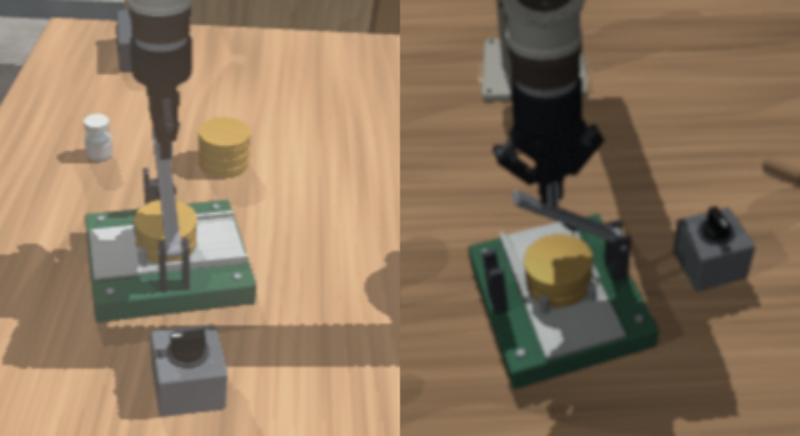

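The bar lies across at about 0.7 rad under the fingertips (scene crop px (550,205)). Now I press it down.

Request:
arm_command(increments=[{"dx": 0, "dy": -0.7, "dz": 1, "wx": 0, "wy": 0, "wz": 0, "grip": 0}, {"dx": 0, "dy": -1.3, "dz": 2.0, "wx": 0, "wy": 0, "wz": 0, "grip": 0}, {"dx": 0, "dy": -1.9, "dz": 3.2, "wx": 0, "wy": 0, "wz": 0, "grip": 0}, {"dx": 0, "dy": -2.4, "dz": 4.4, "wx": 0, "wy": 0, "wz": 0, "grip": 0}, {"dx": 0, "dy": -2.7, "dz": 5.5, "wx": 0, "wy": 0, "wz": 0, "grip": 0}, {"dx": 0, "dy": -2.9, "dz": 6.5, "wx": 0, "wy": 0, "wz": 0, "grip": 0}, {"dx": 0, "dy": -3.1, "dz": 7.3, "wx": 0, "wy": 0, "wz": 0, "grip": 0}, {"dx": 0, "dy": -3.2, "dz": 7.9, "wx": 0, "wy": 0, "wz": 0, "grip": 0}, {"dx": 0, "dy": -3.2, "dz": 7.9, "wx": 0, "wy": 0, "wz": 0, "grip": 0}])

```text
clock: 8.95
eef_pos: [0.5851, -0.0096, 0.1169]
tool_rot: [-0.137, 0.991, 0.0, -0.001]
ft_force: [0.4, 0.1, 0.4]
grip_width: 0.0005
grasp_force: 0.0
```

Request:
arm_command(increments=[{"dx": 0, "dy": 0, "dz": 0.3, "wx": 0, "wy": 0, "wz": 0, "grip": 0}, {"dx": 0, "dy": 0, "dz": 0.5, "wx": 0, "wy": 0, "wz": 0, "grip": 0}, {"dx": 0, "dy": 0, "dz": 0.5, "wx": 0, "wy": 0, "wz": 0, "grip": 0}])

```text
clock: 9.25
eef_pos: [0.5861, -0.0096, 0.1133]
tool_rot: [-0.137, 0.991, -0.0, 0.0]
ft_force: [0.3, 0.2, 0.0]
grip_width: 0.0001
grasp_force: 0.0
```

```bash
python3 -c "
from h import *
st()"
```

```text
t 9.25 world [586.1  -9.6 113.3] shaker [ -4.4 -36.1] z 113.3 xaxis yaw -164.22 tilt [ 0. -0. -1.] F sh [0.4 0.1] 0.0 q [-0.02  0.48  0.04  1.13 -0.   -0.29] w 0.0001
```

Request:
arm_command(increments=[{"dx": 0, "dy": 0, "dz": 0.2, "wx": 0, "wy": 0, "wz": 0, "grip": 0}, {"dx": 0, "dy": 0, "dz": 0.4, "wx": 0, "wy": 0, "wz": 0, "grip": 0}, {"dx": 0, "dy": 0, "dz": 0.4, "wx": 0, "wy": 0, "wz": 0, "grip": 0}, {"dx": 0, "dy": 0, "dz": 0.4, "wx": 0, "wy": 0, "wz": 0, "grip": 0}])

```text
clock: 9.65
eef_pos: [0.5864, -0.0097, 0.111]
tool_rot: [-0.137, 0.991, -0.0, 0.001]
ft_force: [-2.3, -0.2, 8.0]
grip_width: -0.0
grasp_force: 4.1
```

```bash
python3 -c "
from h import *
st()"
```

```text
t 9.65 world [586.4  -9.7 111. ] shaker [ -4.2 -36.2] z 111.0 xaxis yaw -164.23 tilt [ 0.002 -0.    -1.   ] F sh [-2.3  0.4] 8.0 q [-0.02  0.48  0.04  1.12  0.   -0.29] w -0.0
```

TCP is at z = 111.0, the bar's top when fully down, and there is a reaction force. I press a little more, hold, then lift and check.

Request:
arm_command(increments=[{"dx": 0, "dy": 0, "dz": 0.2, "wx": 0, "wy": 0, "wz": 0, "grip": 0}, {"dx": 0, "dy": 0, "dz": 0.2, "wx": 0, "wy": 0, "wz": 0, "grip": 0}, {"dx": 0, "dy": 0, "dz": 0.2, "wx": 0, "wy": 0, "wz": 0, "grip": 0}, {"dx": 0, "dy": 0, "dz": 0.2, "wx": 0, "wy": 0, "wz": 0, "grip": 0}])

```text
clock: 10.05
eef_pos: [0.5864, -0.0097, 0.1108]
tool_rot: [-0.137, 0.991, -0.0, 0.001]
ft_force: [-6.8, -0.1, 17.4]
grip_width: -0.0003
grasp_force: 8.5
```

Request:
arm_command(increments=[{"dx": 0, "dy": 0, "dz": -1, "wx": 0, "wy": 0, "wz": 0, "grip": 0}, {"dx": 0, "dy": 0, "dz": -4, "wx": 0, "wy": 0, "wz": 0, "grip": 0}, {"dx": 0, "dy": 3, "dz": -8, "wx": 0, "wy": 0, "wz": 0, "grip": 8.5}, {"dx": 0, "dy": 7, "dz": -10, "wx": 0, "wy": 0, "wz": 0, "grip": 8.5}, {"dx": 0, "dy": 11, "dz": -10, "wx": 0, "wy": 0, "wz": 0, "grip": 8.5}, {"dx": 0, "dy": 15, "dz": -10, "wx": 0, "wy": 0, "wz": 0, "grip": 8.5}, {"dx": 0, "dy": 19, "dz": -10, "wx": 0, "wy": 0, "wz": 0, "grip": 8.5}, {"dx": -0.3, "dy": 23, "dz": -10, "wx": 0, "wy": 0, "wz": 0, "grip": 8.5}, {"dx": -0.5, "dy": 26.6, "dz": -10, "wx": 0, "wy": 0, "wz": 0, "grip": 8.5}, {"dx": -0.5, "dy": 26.6, "dz": -10, "wx": 0, "wy": 0, "wz": 0, "grip": 8.5}])

```text
clock: 11.05
eef_pos: [0.5174, 0.252, 0.2071]
tool_rot: [-0.14, 0.99, 0.001, 0.0]
ft_force: [-0.0, -0.5, -0.2]
grip_width: 0.0851
grasp_force: 0.0
```

```bash
python3 - <<'E'
from h import *
st(); shot('scene','c5'); shot('side','s5')
for f in('c5','s5'):
    W,p=cloud(f); L=np.einsum('ij,hwj->hwi',A,W[...,:2]*1000-C); z=W[...,2]*1000
    m=(abs(L[...,0]+4)<7)&(z>102)&(z<122)&(abs(L[...,1])<55); T=np.c_[L[m][:,1],z[m]]
    print(f,len(T),np.polyfit(T[:,0],T[:,1],1) if len(T)>9 else 0)
    m=(z>90)&(z<100)&(abs(L[...,0])<80)&(abs(L[...,1])<55); print('lid',np.percentile(L[m],[1,99],axis=0))
    k=(z>92)&(z<108)&(L[...,1]>190)&(L[...,1]<270)&(abs(L[...,0])<40); print('knob',k.sum(),cv2.minAreaRect(W[k][:,:2].astype(np.float32)*1000) if k.any() else 0)
a=cv2.imread('pics/s5.png')[60:300,150:370];b=cv2.imread('pics/c5.png')[60:300,140:360]
cv2.imwrite('pics/v5.png',cv2.resize(np.hstack([a,b]),(800,436)))
E
```

```text
t 11.05 world [517.4 252.  207.1] shaker [  0.7 234.4] z 207.1 xaxis yaw -163.88 tilt [-0.     0.002 -1.   ] F sh [-0.1 -0.5] -0.2 q [0.45 0.4  0.17 1.34 0.   0.17] w 0.0851
c5 213 [1.00744763e-03 1.11609417e+02]
lid [[-46.58769882 -40.09636213]
 [ 39.80472819  42.35681238]]
knob 103 ((519.0115966796875, 248.1070556640625), (43.89107894897461, 15.80487060546875), 17.040075302124023)
s5 94 [-2.50871613e-03  1.11559935e+02]
lid [[  6.83829574 -41.50899858]
 [ 40.22028626  41.23230717]]
knob 148 ((519.3165893554688, 247.91543579101562), (41.80820083618164, 16.963336944580078), 10.13897705078125)
```

View pics/v5.png

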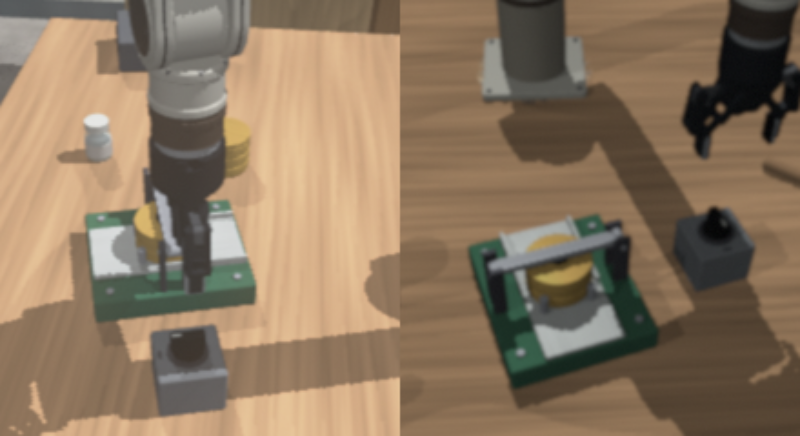

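The bar lies level in the yoke (top z 111.6, slope 0) and the stack is at the pins. Now I descend to the knob.

Request:
arm_command(increments=[{"dx": 0, "dy": 0, "dz": 2, "wx": 0, "wy": 0, "wz": 0, "grip": 8.5}, {"dx": 0, "dy": 0, "dz": 5, "wx": 0, "wy": 0, "wz": 0, "grip": 8.5}, {"dx": 0, "dy": 0, "dz": 8, "wx": 0, "wy": 0, "wz": 0, "grip": 8.5}, {"dx": 0, "dy": 0, "dz": 8, "wx": 0, "wy": 0, "wz": 0, "grip": 8.5}, {"dx": 0, "dy": 0, "dz": 8, "wx": 0, "wy": 0, "wz": 0, "grip": 8.5}])

```text
clock: 11.65
eef_pos: [0.5188, 0.2464, 0.1274]
tool_rot: [-0.136, 0.991, -0.0, -0.001]
ft_force: [0.0, 0.4, 0.3]
grip_width: 0.0849
grasp_force: 0.0
```

```bash
python3 -c "
from h import *
st()"
```

```text
t 11.65 world [518.8 246.4 127.4] shaker [  0.5 228.6] z 127.4 xaxis yaw -164.34 tilt [-0.001 -0.001 -1.   ] F sh [0.1 0.4] 0.3 q [ 0.44  0.45  0.03  1.15 -0.    0.17] w 0.0849
```

Request:
arm_command(increments=[{"dx": 0, "dy": 0.1, "dz": 2, "wx": 0, "wy": 0, "wz": 0, "grip": 8.5}, {"dx": 0, "dy": 0.1, "dz": 4, "wx": 0, "wy": 0, "wz": 0, "grip": 8.5}, {"dx": 0, "dy": 0.1, "dz": 4.7, "wx": 0, "wy": 0, "wz": 0, "grip": 8.5}, {"dx": 0, "dy": 0.1, "dz": 4.7, "wx": 0, "wy": 0, "wz": 0, "grip": 8.5}])

```text
clock: 12.05
eef_pos: [0.5187, 0.2483, 0.0809]
tool_rot: [-0.137, 0.991, -0.0, 0.0]
ft_force: [0.1, -0.6, 1.1]
grip_width: 0.085
grasp_force: 0.0
```

Request:
arm_command(increments=[{"dx": 0, "dy": 0, "dz": 0, "wx": 0, "wy": 0, "wz": 0, "grip": 3}, {"dx": 0, "dy": 0, "dz": 0, "wx": 0, "wy": 0, "wz": 0, "grip": 0.8}, {"dx": 0, "dy": 0, "dz": 0, "wx": 0, "wy": 0, "wz": 0, "grip": 0.8}, {"dx": 0, "dy": 0, "dz": 0, "wx": 0, "wy": 0, "wz": 0, "grip": 0.8}, {"dx": 0, "dy": 0, "dz": 0, "wx": 0, "wy": 0, "wz": 0, "grip": 0.8}, {"dx": 0, "dy": 0, "dz": 0, "wx": 0, "wy": 0, "wz": 0, "grip": 0.8}, {"dx": 0, "dy": 0, "dz": 0, "wx": 0, "wy": 0, "wz": 0, "grip": 0.8}, {"dx": 0, "dy": 0, "dz": 0, "wx": 0, "wy": 0, "wz": 0, "grip": 0.8}])

```text
clock: 12.85
eef_pos: [0.5186, 0.2486, 0.0809]
tool_rot: [-0.137, 0.991, -0.0, 0.0]
ft_force: [-0.2, -1.6, 6.0]
grip_width: 0.0125
grasp_force: 59.8
```

```bash
python3 -c "
from h import *
st()"
```

```text
t 12.85 world [518.6 248.6  80.9] shaker [  1.  230.8] z 80.9 xaxis yaw -164.24 tilt [ 0.001  0.    -1.   ] F sh [-0.6 -1.4] 6.0 q [ 0.45  0.49 -0.04  1.04 -0.    0.17] w 0.0125
```

Gripped at 60 N. Turning clockwise (+wz).

Request:
arm_command(increments=[{"dx": 0, "dy": 0, "dz": 0, "wx": 0, "wy": 0, "wz": 0.12, "grip": 0.8}, {"dx": 0, "dy": 0, "dz": 0, "wx": 0, "wy": 0, "wz": 0.24, "grip": 0.8}, {"dx": 0, "dy": 0, "dz": 0, "wx": 0, "wy": 0, "wz": 0.36, "grip": 0.8}, {"dx": 0, "dy": 0, "dz": 0, "wx": 0, "wy": 0, "wz": 0.48, "grip": 0.8}, {"dx": 0, "dy": 0, "dz": 0, "wx": 0, "wy": 0, "wz": 0.6, "grip": 0.8}, {"dx": 0, "dy": 0, "dz": 0, "wx": 0, "wy": 0, "wz": 0.72, "grip": 0.8}, {"dx": 0, "dy": 0, "dz": 0, "wx": 0, "wy": 0, "wz": 0.84, "grip": 0.8}, {"dx": 0, "dy": 0, "dz": 0, "wx": 0, "wy": 0, "wz": 0.92, "grip": 0.8}])

```text
clock: 13.65
eef_pos: [0.5185, 0.2481, 0.0809]
tool_rot: [0.319, 0.948, -0.0, 0.0]
ft_force: [-1.5, -3.4, 5.9]
grip_width: 0.0127
grasp_force: 60.0
```

Request:
arm_command(increments=[{"dx": 0, "dy": 0, "dz": 0, "wx": 0, "wy": 0, "wz": 0.1, "grip": 0.8}, {"dx": 0, "dy": 0, "dz": 0, "wx": 0, "wy": 0, "wz": 0.18, "grip": 0.8}, {"dx": 0, "dy": 0, "dz": 0, "wx": 0, "wy": 0, "wz": 0.21, "grip": 0.8}, {"dx": 0, "dy": 0, "dz": 0, "wx": 0, "wy": 0, "wz": 0.21, "grip": 0.8}, {"dx": 0, "dy": 0, "dz": 0, "wx": 0, "wy": 0, "wz": 0.21, "grip": 0.8}, {"dx": 0, "dy": 0, "dz": 0, "wx": 0, "wy": 0, "wz": 0.21, "grip": 0.8}])

```text
clock: 14.25
eef_pos: [0.5184, 0.248, 0.0809]
tool_rot: [0.414, 0.91, -0.001, 0.001]
ft_force: [-1.4, -2.8, 5.6]
grip_width: 0.0127
grasp_force: 60.5
```

```bash
python3 -c "
from h import *
st();print(monitor.get_obs()['ft_torque'],monitor.get_obs()['grasp_force'])"
```

```text
t 14.25 world [518.4 248.   80.9] shaker [  0.6 230.2] z 80.9 xaxis yaw 131.12 tilt [ 0.001 -0.001 -1.   ] F sh [-2.1 -2.4] 5.6 q [ 0.45  0.49 -0.04  1.04 -0.    1.3 ] w 0.0127
[-0.69474276  0.2648688   0.67960567] 60.471680760383606
```

Turned 1.128 rad with 0.68 N m of reaction, so the knob is against its stop. Now I release and lift.

Request:
arm_command(increments=[{"dx": 0, "dy": 0, "dz": 0, "wx": 0, "wy": 0, "wz": 0, "grip": 8.5}, {"dx": 0, "dy": 0, "dz": 0, "wx": 0, "wy": 0, "wz": 0, "grip": 8.5}, {"dx": 0, "dy": 0, "dz": 0, "wx": 0, "wy": 0, "wz": 0, "grip": 8.5}, {"dx": 0, "dy": 0, "dz": 0, "wx": 0, "wy": 0, "wz": 0, "grip": 8.5}, {"dx": 0, "dy": 0, "dz": 0, "wx": 0, "wy": 0, "wz": 0, "grip": 8.5}, {"dx": 0, "dy": 0, "dz": -3, "wx": 0, "wy": 0, "wz": 0, "grip": 8.5}, {"dx": 0, "dy": 0, "dz": -7, "wx": 0, "wy": 0, "wz": 0, "grip": 8.5}, {"dx": 0, "dy": 0, "dz": -12, "wx": 0, "wy": 0, "wz": 0, "grip": 8.5}, {"dx": 0, "dy": 0, "dz": -16, "wx": 0, "wy": 0, "wz": 0, "grip": 8.5}, {"dx": 0, "dy": 0, "dz": -16, "wx": 0, "wy": 0, "wz": 0, "grip": 8.5}])

```text
clock: 15.25
eef_pos: [0.5215, 0.2503, 0.2477]
tool_rot: [0.414, 0.91, 0.005, 0.004]
ft_force: [0.9, 0.7, 0.3]
grip_width: 0.0849
grasp_force: 0.0
```

```bash
python3 - <<'E'
from h import *
st(); shot('scene','c6'); shot('side','s6')
for f in('c6','s6'):
    W,p=cloud(f); L=np.einsum('ij,hwj->hwi',A,W[...,:2]*1000-C); z=W[...,2]*1000
    m=(abs(L[...,0]+4)<7)&(z>102)&(z<122)&(abs(L[...,1])<55); T=np.c_[L[m][:,1],z[m]]
    print(f,np.polyfit(T[:,0],T[:,1],1) if len(T)>9 else 0)
    m=(z>90)&(z<100)&(abs(L[...,0])<80)&(abs(L[...,1])<55); print('lid',np.percentile(L[m],[1,99],axis=0))
    k=(z>92)&(z<108)&(L[...,1]>190)&(L[...,1]<270)&(abs(L[...,0])<40); print('knob',k.sum(),cv2.minAreaRect(W[k][:,:2].astype(np.float32)*1000) if k.any() else 0)
E
```

```text
t 15.25 world [521.5 250.3 247.7] shaker [  4.2 231.6] z 247.7 xaxis yaw 131.02 tilt [ 0.012  0.006 -1.   ] F sh [1.  0.5] 0.3 q [0.45 0.38 0.25 1.42 0.   1.3 ] w 0.0849
c6 [6.24246512e-04 1.11579462e+02]
lid [[-46.0256698  -40.37389163]
 [ 39.48835927  41.64876983]]
knob 101 ((518.0851440429688, 248.6964874267578), (44.620323181152344, 15.114428520202637), 15.895450592041016)
s6 [1.07368318e-02 1.11217990e+02]
lid [[-45.84032404 -32.36608606]
 [ 18.87980005  42.02054992]]
knob 144 ((519.1926879882812, 246.73348999023438), (41.99715042114258, 16.04092025756836), 16.13510513305664)
```

The knob is back at rest (yaw about 16°), the bar is level, the stack is home and the arm is clear.

```bash
python3 -c "
from h import *
print(job.job_done())"
```

```text
the job is handed in; nothing more can be done
None
```

I handed the job in: by my measurements the stack is home against both pins, the bar is level in its catch, and the knob was held at its stop and sprang back to rest. The hand-in gave no verdict.

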